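# Press home the cork lids and shelve the slim jar

### The job

The cork lids of the wide jar and the slim jar on the shop counter worked loose in the delivery: press both lids down until they are fully home all round, no harder than glass should bear, leaving the wide jar standing where it is. Then take the slim jar by its glass, not by its cork, and set it down gently, upright and wholly on the white display step, in the empty part beside the matching slim jar and not touching it. Leave everything else as it is.

Things in the scene. Friction and masses are not known exactly. Their poses are not given: they have to be found in the camera images.
- slim_mid (a point): Point inside the slim jar, on its upright axis, 46 mm above its underside, a little over half-way up: a good height to grip the glass while keeping the gripper's body clear of the lid. The jar is a loose straight-sided clear glass cylinder, 60 mm in diameter and 70 mm tall to its rim (neck 56 mm over the last 8 mm), about 0.29 kg, with a flat cork lid. It stands on the counter (z = 0). Its z axis is up.
- lid_slim_top (a point): Centre of the flat top of the slim jar's cork lid: a cork disc 55 mm in diameter and 10 mm thick over a plug in the neck. The lid stands level but too high; with the lid home its top is 80 mm above the jar's underside.
- lid_slim (a joint): How far the slim jar's lid stands above its home position, m: 0 = fully home (disc resting on the rim), at most 0.014. It slides straight up and down in the neck, stays where it is left, and takes about 6 N to press in.
- wide_mid (a point): Centre of the wide jar, on its upright axis, 64 mm above its underside (half-way up with the lid home). The jar is a loose straight-sided clear glass cylinder, 106 mm in diameter and 112 mm tall to its rim, about 0.7 kg, standing on the counter, with a flat cork lid. Its z axis is up; its x axis points from the lid's low edge to the lid's high edge.
- lid_wide_top (a point): Centre of the top of the wide jar's cork lid: a cork disc 100 mm in diameter and 16 mm thick over a plug in the neck. The lid is cocked: one edge is in, the opposite edge stands high. With the lid home its top is level, 128 mm above the jar's underside.
- lid_wide_high (a point): Point on the top of the wide jar's lid on its high side, 34 mm from the lid's centre towards the highest edge: the best place to press.
- lid_wide (a joint): Tilt of the wide jar's lid, rad: 0 = fully home and level, at most 0.15. The lid turns about its low edge, 46 mm from the jar's axis; the high edge stands up by about 96 mm times this. It stays where it is left; it takes about 7.5 N to press it in at lid_wide_high and about 13 N at the lid's centre.
- step_top (a point): Centre of the top face of the display step: a fixed low white shelf deck, 200 mm (its x) by 340 mm (its y), top 50 mm above the counter, with a yellow ticket strip along its front edge (-x side) reaching 8 mm farther out. Its z axis is up. The matching jar stands on its +y half; its -y half is empty.
- twin_mid (a point): Point on the axis, 46 mm above the underside, of the matching slim jar (same shape as the slim jar, lid home) that already stands loose on the step. Leave it alone.
- bowls: Stack of three nested glass bowls, 116 mm in diameter and 69 mm tall, loose on the counter; origin at the centre of its underside. Leave it alone.
- labeller: Grey and black hand price labeller lying on its side, about 200 by 180 mm and 27 mm tall, loose on the counter; origin on its underside near the middle. Leave it alone.
There are look-alikes about, which are no part of the job. Leave any blue or orange look-alike of the part that bears wide_mid alone. Leave any orange look-alike of the part that bears slim_mid alone.

How it is judged:
By the outcome, as a careful person would: the job done as asked, in the order asked, and still so for the second after the job is handed in, with the robot touching nothing.
It also fails if it takes over 64 s, if anything falls off the work surface, if the arm or the gripper's body presses on something with over 40 N, if the wrist force passes 120 N, or if a joint passes its speed limit or range.

### The arm

A 6-joint arm with a two-finger parallel gripper is mounted at the origin on the work surface. World frame = base frame: x ahead of the robot, y to its left, z up, the work surface at z = 0. Lengths are in m, angles in rad, forces in N, time in s.
With the tool pointing down it reaches from about 0.375 to 0.975 m from the base axis. Payload 3.8 kg.
Tool frame: the origin (TCP) lies midway between the tips of the shut fingers; the grasp point (between the pads) lies 19 mm behind it; z points along the fingers, y is the line along which they close (so a half turn about z gives the same grasp; the last joint's range is limited). The gripper opens to 85 mm and grips with 20 to 120 N. Pads are 22 mm wide; open, the fingers measure 114 mm over their backs; the gripper's body (76 mm by 85 mm) begins 54 mm behind the grasp point. The pads swing forward as they close: fully open they stand 13 mm farther back than shut.
Start: joints at [-1.251, 0.264, 1.604, -0, 1.274, -0.037], TCP at [0.236, -0.632, 0.231] pointing down, gripper open.
Joint ranges: [-2.63, 2.63], [-0.94, 2.18], [0.31, 2.57], [-1.31, 4.45], [0, 2.66], [-2.55, 2.55]. Speed limits (rad/s): [2.57, 2.57, 3.14, 3.14, 3.14, 3.14].

### API

Orientations are given as a rotation vector (axis times angle).
In Python, from workcell import bot gives the robot as it stands.
- The arm moves only by the tool step_arm, never from a script. Its argument "motion" is a list of rows, each a list of 5 numbers: the finger opening in cm, from 0 to 8.54, then the shift along the tool's x, y, z in cm, then the turn about the tool's z in degrees. In form: [[claw, dx, dy, dz, twist], ...]. A call has 1 to 20 rows; each row is the pose to reach, as a shift and turn from the pose commanded when the call began, along the tool's axes at that moment; what a row does not reach only later rows make up. A row lasts 1/10 s, in which the tool goes at most 50 mm and 8.59 degrees, less where a joint would pass 70% of its speed; a pose out of reach is approached as far as the arm can. A call with a gripper value outside its range is refused whole. The fingers move at their own pace and stop on an object; "force" is the grip in N (left out, the last holds). Time passes only in rows, so rows that repeat a pose let the fingers close. It gives the time, the measured TCP pose, the force, the opening and the grip force at its end, in the units of the state.
- bot.read_state(): the state, without advancing time (a new reading comes with each control period).
- bot.read_camera(name): name is "side" or "top" or "wrist"; returns (picture, depth): 400x640x3 uint8, red, green, blue; 400x640 float32, m along the optical axis (not along the pixel's ray), 0 where there is no reading.
- bot.calibration(name): a dict with "mtx" (3x3 intrinsics, pixels), "origin" and "orientation" of the camera in the world; the wrist camera has in their place "T_tool_cam" (4x4, takes a point from camera to tool coordinates, whose origin is the TCP and whose axes are the flange's). Camera axes: x right, y up, looking along -z (the intrinsics and any distortion apply to the point x, -y, -z); pixel columns grow to the right and rows downward; lengths in m; the calibration is good to about 2 mm. A picture is of the moment at which its call begins: read the wrist's pose just before it. calibration takes no time and is no camera call.
- bot.finish_job(): hands the job in; it is judged then, once.
The state is a dict: "time": time; "q": joint angles; "joint_vel": joint speeds; "joint_torque": joint torques, N m; "tool_pos": TCP position; "tcp_rot": TCP orientation; "wrist_force": force on the tool from outside, world axes, zero at the start; "torque": the same for the moment, N m; "width": opening from 0.0 (shut) to 1.0 (fully open); "grip_force": force on a finger pad.
Only numpy, scipy, OpenCV 4.12 (cv2) and the standard library are available. Lean on these libraries where they do the work, as an engineer would, in place of code of your own. Each camera call takes 0.05 s, during which the arm holds its last target. There are 200 camera calls.

## Working session

There is one attempt and no reset: what is moved stays moved. The work goes in short steps, Python scripts to look and compute and a tool call to move; the robot and the scene stay as the last step left them, time stands still between calls to the robot, and variables do not carry over. Pictures are saved under pics/ and viewed, at most 10 in all, crops included, and the job is handed in when it is done.

Besides the shell and the picture viewer there is one more tool, called after "Emit:" by a JSON object that holds its "fn" and its "kwargs". step_arm: Moves the arm, as the interface text tells. Its arguments: {"type":"object","properties":{"motion":{"type":"array","items":{"type":"array","items":{"type":"number"}}},"force":{"type":"number"}},"required":["motion"]}

```bash
mkdir -p pics
cat > h.py <<'E'
import numpy as np,cv2
from scipy.spatial.transform import Rotation as R
from workcell import bot
def pose(name,st=None):
    c=bot.calibration(name)
    if name=="wrist":
        T=np.eye(4);T[:3,:3]=R.from_rotvec(st["tcp_rot"]).as_matrix();T[:3,3]=st["tool_pos"]
        return np.array(c["mtx"]),T@np.array(c["T_tool_cam"]),c
    T=np.eye(4);o=np.array(c["orientation"]);T[:3,:3]=R.from_rotvec(o).as_matrix() if o.size==3 else o;T[:3,3]=c["origin"]
    return np.array(c["mtx"]),T,c
def ray(K,T,u,v):
    u=np.asarray(u,float);v=np.asarray(v,float)
    d=np.stack([(u-K[0,2])/K[0,0],-(v-K[1,2])/K[1,1],-np.ones_like(u)],-1)
    return d@T[:3,:3].T
def plane(K,T,u,v,z):
    d=ray(K,T,u,v);return T[:3,3]+d*((z-T[2,3])/d[...,2])[...,None]
def cloud(K,T,D):
    v,u=np.mgrid[:D.shape[0],:D.shape[1]];return T[:3,3]+ray(K,T,u,v)*D[...,None]
E
python3 - <<'E'
from h import *
print(bot.calibration("top"),bot.calibration("wrist"));s=bot.read_state();print(s)
for n in("top","side"):
    im,D=bot.read_camera(n);np.savez(n+".npz",im=im,D=D);cv2.imwrite(f"pics/{n}1.png",im[...,::-1]);print((D>0).mean())
    K,T,_=pose(n);print(T)
E
```

```text
{'mtx': array([[444.61411866,   0.        , 319.5307059 ],
       [  0.        , 444.61411866, 201.15509058],
       [  0.        ,   0.        ,   1.        ]]), 'origin': array([ 0.32346736, -0.06056207,  1.32159272]), 'orientation': array([ 0.14162558, -0.14599787, -1.57083715])} {'mtx': array([[337.67657125,   0.        , 314.64248806],
       [  0.        , 337.67657125, 200.18131459],
       [  0.        ,   0.        ,   1.        ]]), 'T_tool_cam': array([[-2.96508715e-04,  9.53360581e-01,  3.01833588e-01,
         7.73604761e-02],
       [ 9.99999955e-01,  2.68189365e-04,  1.35265044e-04,
         1.22363278e-03],
       [ 4.80078025e-05,  3.01833614e-01, -9.53360618e-01,
        -1.42491775e-01],
       [ 0.00000000e+00,  0.00000000e+00,  0.00000000e+00,
         1.00000000e+00]])}
{'time': 0.0, 'q': array([-1.25092365e+00,  2.64769663e-01,  1.60543217e+00,  9.51046901e-06,
        1.27370274e+00, -3.68990715e-02]), 'joint_vel': array([-0.00054104, -0.00022577,  0.00096845, -0.00020753,  0.00014331,
       -0.00097178]), 'joint_torque': array([ 2.82796361e-05, -5.15106583e+01, -3.67312324e+01, -4.79464179e-04,
        1.28887669e-02,  1.31966723e-05]), 'tool_pos': array([ 0.2355065 , -0.63177008,  0.22991951]), 'tcp_rot': array([-3.08948692e+00, -5.57037578e-01,  4.97604334e-04]), 'wrist_force': array([-0.43837181, -0.68898288, -0.42533673]), 'torque': array([-0.01030757, -0.04634795, -0.03368172]), 'grip_force': 0.0, 'width': 0.9994699218668147}
0.9960390625
[[-0.00505503  0.98328476 -0.18200421  0.32346736]
 [-0.99998452 -0.00454719  0.00320744 -0.06056207]
 [ 0.00232622  0.1820176   0.98329252  1.32159272]
 [ 0.          0.          0.          1.        ]]
0.99600390625
[[-0.98509107  0.12917185 -0.11362318  0.41958694]
 [-0.17200904 -0.728371    0.66324096  0.69846634]
 [ 0.00291223  0.67289696  0.73973049  0.91969343]
 [ 0.          0.          0.          1.        ]]
```

View pics/top1.png

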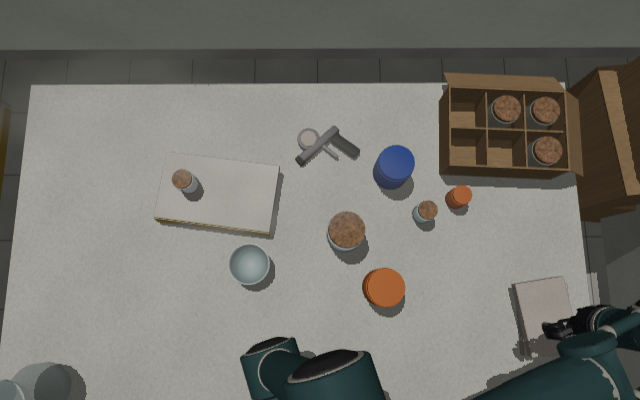

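View pics/side1.png

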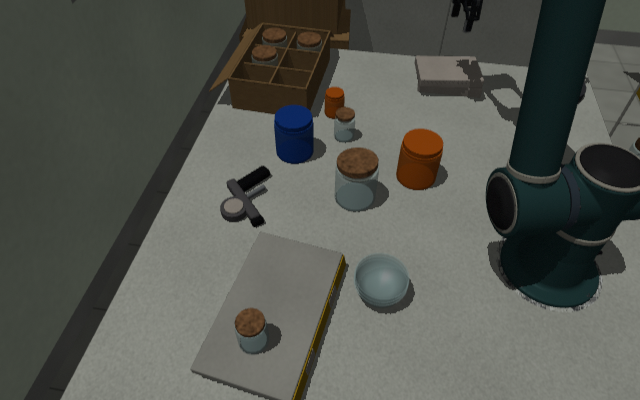

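The top view shows the wide cork at (346,231), the slim cork at (427,210), the twin at (183,180) on the step (corners about (170,153), (280,165), (270,237), (155,220)), and the orange and blue look-alikes. Next I'll measure the corks and step by mask and depth.

```bash
cat > m.py <<'E'
from h import *
def measure(n,im,D,K,T,boxes):
    P=cloud(K,T,D)
    hsv=cv2.cvtColor(im,cv2.COLOR_RGB2HSV)
    m=cv2.inRange(hsv,(3,60,50),(20,190,255))
    m=cv2.morphologyEx(m,cv2.MORPH_OPEN,np.ones((3,3)))
    for k,(x0,y0,x1,y1) in boxes.items():
        s=np.zeros_like(m);s[y0:y1,x0:x1]=m[y0:y1,x0:x1]
        nn,l,st,_=cv2.connectedComponentsWithStats(s);i=1+np.argmax(st[1:,4]);mm=l==i
        p=P[mm];zt=np.percentile(p[:,2],90);q=p[p[:,2]>zt-0.02]
        c=cv2.minEnclosingCircle(np.argwhere(mm)[:,::-1].astype(np.float32))
        er=cv2.erode(mm.astype(np.uint8),np.ones((5,5)))>0;e=P[er]
        A=np.c_[e[:,:2],np.ones(len(e))];w=np.ones(len(e))
        for _ in range(8):
            f=np.linalg.lstsq(A*w[:,None],e[:,2]*w,rcond=None)[0];w=1/(1+(abs(e[:,2]-A@f)/.002)**2)
        z=np.median(e[:,2]); cc=(q[:,:2].min(0)+q[:,:2].max(0))/2
        print(n,k,st[i],"z",z.round(4),"bbox ctr",cc.round(4),"mean",q.mean(0).round(4),"ext",np.ptp(q[:,:2],axis=0).round(3),"grad",f[:2].round(3),"circle@z",plane(K,T,np.array([c[0][0]]),np.array([c[0][1]]),z).round(4),c[1])
E
python3 - <<'E'
from m import *
B={"top":dict(wide=(320,200,375,262),slim=(410,195,442,228),twin=(165,160,205,205)),"side":dict(wide=(330,140,385,190),slim=(330,100,360,130),twin=(230,300,270,345))}
for n in B:
    d=np.load(n+".npz");K,T,_=pose(n);measure(n,d["im"],d["D"],K,T,B[n])
    P=cloud(K,T,d["D"]);z=P[...,2]
    print("counter z",np.median(z[(z<.015)&(z>-.015)&(abs(P[...,0]-.5)<.2)&(abs(P[...,1])<.3)]))
    m=((z>.042)&(z<.058)&(P[...,1]>.05)&(P[...,1]<.75)&(P[...,0]>.25)&(P[...,0]<.75)).astype(np.uint8)
    m=cv2.morphologyEx(m,cv2.MORPH_OPEN,np.ones((5,5)))
    nn,l,st,_=cv2.connectedComponentsWithStats(m);i=1+np.argmax(st[1:,4]);p=P[l==i]
    r=cv2.minAreaRect(p[:,:2].astype(np.float32));print("step",st[i],np.median(p[:,2]),r,cv2.boxPoints(r).round(3).tolist())
E
```

```text
top wide [ 329  212   36   36 1036] z 0.1324 bbox ctr [ 0.419  -0.1226] mean [ 0.4659 -0.1361  0.1358] ext [0.191 0.124] grad [-0.125  0.109] circle@z [[ 0.4671 -0.1366  0.1324]] 18.33721923828125
top slim [419 201  19  18 279] z 0.0871 bbox ctr [ 0.527  -0.3695] mean [ 0.5266 -0.3689  0.0873] ext [0.05  0.052] grad [ 0.025 -0.02 ] circle@z [[ 0.5267 -0.3684  0.0871]] 9.617792129516602
top twin [172 170  19  18 274] z 0.1308 bbox ctr [0.4787 0.1404] mean [0.6072 0.3142 0.135 ] ext [0.31  0.402] grad [-0.117 -0.115] circle@z [[0.6088 0.3158 0.1308]] 9.656906127929688
counter z 9.974257523959196e-05
step [ 155  152  124   81 7326] 0.05038477938066732 ((0.5888885855674744, 0.23616234958171844), (0.34217289090156555, 0.2052191197872162), 82.24549102783203) [[0.46399998664855957, 0.07999999821186066], [0.6669999957084656, 0.05299999937415123], [0.7139999866485596, 0.3919999897480011], [0.5099999904632568, 0.41999998688697815]]
side wide [337 148  41  28 889] z 0.1334 bbox ctr [0.4669 0.2563] mean [ 0.4667 -0.1281  0.1375] ext [0.098 0.884] grad [-0.072  0.071] circle@z [[ 0.4663 -0.1328  0.1334]] 20.304039001464844
side slim [336 107  19  13 198] z 0.0889 bbox ctr [0.4853 0.15  ] mean [ 0.525  -0.3612  0.0927] ext [0.131 1.097] grad [-0.015  0.044] circle@z [[ 0.5249 -0.3678  0.0889]] 9.34087085723877
side twin [235 308  30  28 658] z 0.1306 bbox ctr [0.5276 0.4938] mean [0.6071 0.3201 0.1376] ext [0.216 0.409] grad [-0.013  0.021] circle@z [[0.6074 0.3181 0.1306]] 15.307039260864258
counter z 0.0007523607390235165
step [  192   232   151   168 13950] 0.05052759267074569 ((0.5881364345550537, 0.23406362533569336), (0.34256571531295776, 0.2049965113401413), 82.3158187866211) [[0.46399998664855957, 0.07800000160932541], [0.6669999957084656, 0.050999999046325684], [0.7129999995231628, 0.38999998569488525], [0.5090000033378601, 0.4180000126361847]]
```

Emit:
{"fn": "step_arm", "kwargs": {"motion": [[0,5,-5,-1,0],[0,10,-10,-1,0],[0,15,-15,-1,0],[0,20,-20,-1,0],[0,24,-24,-1,0],[0,28,-28,-1,0],[0,32,-32,-1,0],[0,36,-35.5,-1,0],[0,39,-38.4,-1,0],[0,39,-38.4,-1,0],[0,39,-38.4,-1,0],[0,39,-38.4,-1,0],[0,39,-38.4,-1,0],[0,39,-38.4,-1,0],[0,39,-38.4,-1,0]]}}

```text
time: 1.6
tool_pos: [0.4665, -0.1377, 0.2411]
tcp_rot: [3.092, 0.554, -0.001]
wrist_force: [-0.9, -0.4, -0.2]
width: 0.0
grip_force: 0.0
```

Run:
```python
from m import *
s=bot.read_state();im,D=bot.read_camera("wrist");np.savez("w1.npz",im=im,D=D);cv2.imwrite("pics/w1.png",im[...,::-1])
print(s["tool_pos"],R.from_rotvec(s["tcp_rot"]).as_matrix().round(4).tolist(),s["wrist_force"],s["time"],s["width"])
K,T,_=pose("wrist",s);P=cloud(K,T,D);np.save("Pw1.npy",P)
hsv=cv2.cvtColor(im,cv2.COLOR_RGB2HSV);m=cv2.inRange(hsv,(3,60,50),(20,190,255))>0
m&=(P[...,2]>.115)&(P[...,2]<.155)
m=cv2.erode(m.astype(np.uint8),np.ones((5,5)))>0
e=P[m];c=e[:,:2].mean(0);print(len(e),e.mean(0),np.ptp(e,axis=0))
A=np.c_[e[:,:2]-c,np.ones(len(e))];w=np.ones(len(e))
for _ in range(10):
    f=np.linalg.lstsq(A*w[:,None],e[:,2]*w,rcond=None)[0];w=1/(1+(abs(e[:,2]-A@f)/.002)**2)
g=f[:2];u=g/np.linalg.norm(g);print("grad",g,"tilt",np.linalg.norm(g),"dir",u,"zc",f[2]);print("high pt",c+.034*u)
```

```text
[ 0.46646856 -0.13772717  0.2410935 ] [[0.9378, 0.3473, -0.0005], [0.3473, -0.9378, -0.0002], [-0.0006, 0.0, -1.0]] [-0.91019744 -0.37247046 -0.20389315] 1.6 0.00026393263927696907
10047 [ 0.4702848  -0.13623446  0.13214751] [0.09439249 0.09388778 0.0120912 ]
grad [-0.07299285  0.0633062 ] tilt 0.09662106640027746 dir [-0.75545479  0.65520078] zc 0.13214778863532634
high pt [ 0.44459933 -0.11395763]
```

View pics/w1.png

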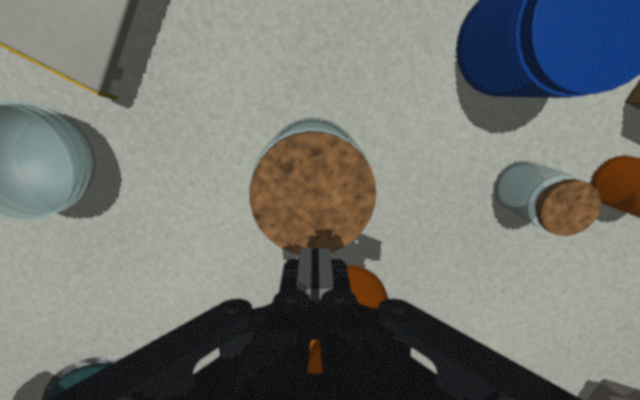

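Wrist view shows the wide cork around (313,190), tilted about 0.097 rad, with the high side towards (-0.75, 0.66). I'll go over the high point and press carefully.

Emit:
{"fn": "step_arm", "kwargs": {"motion": [[0,-1.35,-3.1,3,0],[0,-1.35,-3.1,6,0],[0,-1.35,-3.1,8.5,0],[0,-1.35,-3.1,9.5,0],[0,-1.35,-3.1,10,0],[0,-1.35,-3.1,10.2,0],[0,-1.35,-3.1,10.4,0],[0,-1.35,-3.1,10.5,0],[0,-1.35,-3.1,10.6,0],[0,-1.35,-3.1,10.7,0],[0,-1.35,-3.1,10.8,0],[0,-1.35,-3.1,10.8,0]]}}

```text
time: 2.85
tool_pos: [0.4442, -0.1122, 0.1347]
tcp_rot: [3.091, 0.558, 0.002]
wrist_force: [-2.3, 1.9, 6.7]
width: 0.006
grip_force: 3.0
```

Emit:
{"fn": "step_arm", "kwargs": {"motion": [[0,0,0,0.1,0],[0,0,0,0.15,0],[0,0,0,0.2,0],[0,0,0,0.25,0],[0,0,0,0.3,0],[0,0,0,0.35,0],[0,0,0,0.4,0],[0,0,0,0.4,0]]}}

```text
time: 3.65
tool_pos: [0.4434, -0.1115, 0.1304]
tcp_rot: [-3.091, -0.557, 0.001]
wrist_force: [-4.0, 3.0, 8.3]
width: -0.0
grip_force: 3.6
```

Emit:
{"fn": "step_arm", "kwargs": {"motion": [[0,0,0,0.05,0],[0,0,0,0.1,0],[0,0,0,0.15,0],[0,0,0,0.2,0],[0,0,0,0.25,0],[0,0,0,0.25,0],[0,0,0,0.25,0]]}}

```text
time: 4.35
tool_pos: [0.4431, -0.1113, 0.1279]
tcp_rot: [-3.09, -0.557, 0.002]
wrist_force: [-5.6, 3.5, 9.1]
width: 0.0
grip_force: 4.3
```

Emit:
{"fn": "step_arm", "kwargs": {"motion": [[0,0,0,0.05,0],[0,0,0,0.1,0],[0,0,0,0.15,0],[0,0,0,0.15,0],[0,0,0,0.15,0]]}}

```text
time: 4.85
tool_pos: [0.4431, -0.1113, 0.1277]
tcp_rot: [-3.09, -0.557, 0.002]
wrist_force: [-8.9, 5.2, 18.0]
width: 0.001
grip_force: 8.6
```

Emit:
{"fn": "step_arm", "kwargs": {"motion": [[0,0,0,-2,0],[0,0,0,-5,0],[0,0,3,-7,-8],[0,0,7,-7,-16],[0,0,11,-7,-24],[0,-0.5,15,-7,-32],[0,-0.5,19,-7,-40],[0,-1,23,-7,-48],[0,-1.1,26.8,-7,-56],[0,-1.1,26.8,-7,-64],[0,-1.1,26.8,-7,-72],[0,-1.1,26.8,-7,-80],[0,-1.1,26.8,-7,-87],[0,-1.1,26.8,-7,-87],[0,-1.1,26.8,-7,-87]]}}

```text
time: 6.35
tool_pos: [0.527, -0.367, 0.1953]
tcp_rot: [1.862, 2.53, 0.0]
wrist_force: [0.3, -0.2, 0.8]
width: 0.003
grip_force: 0.0
```

Run:
```python
from m import *
s=bot.read_state();im,D=bot.read_camera("wrist");cv2.imwrite("pics/w2.png",im[...,::-1])
print(s["tool_pos"],R.from_rotvec(s["tcp_rot"]).as_matrix().round(4).tolist(),s["wrist_force"],s["time"],s["q"])
K,T,_=pose("wrist",s);P=cloud(K,T,D);np.savez("w2.npz",P=P,im=im)
hsv=cv2.cvtColor(im,cv2.COLOR_RGB2HSV);m=cv2.inRange(hsv,(3,60,50),(20,190,255))>0
d=np.hypot(P[...,0]-.526,P[...,1]+.368)
m&=(P[...,2]>.07)&(P[...,2]<.105)&(d<.05)
e=P[m];z=np.median(e[:,2]);e=e[abs(e[:,2]-z)<.004];c=cv2.minEnclosingCircle(e[:,:2].astype(np.float32));print(len(e),z,e.mean(0),c,np.ptp(e,axis=0))
im,D=bot.read_camera("top");np.savez("top2.npz",im=im,D=D);K,T,_=pose("top");P=cloud(K,T,D)
hsv=cv2.cvtColor(im,cv2.COLOR_RGB2HSV)
m=cv2.inRange(hsv,(3,60,50),(20,190,255))>0;m&=(np.hypot(P[...,0]-.467,P[...,1]+.135)<.06)&(P[...,2]>.11)&(P[...,2]<.15)
e=P[cv2.erode(m.astype(np.uint8),np.ones((3,3)))>0];A=np.c_[e[:,:2]-[.467,-.135],np.ones(len(e))];print("wide",len(e),e.mean(0),np.linalg.lstsq(A,e[:,2],rcond=None)[0])
for nm,lo,hi in(("orange",(3,200,60),(20,255,255)),("blue",(105,150,40),(130,255,255))):
    m=(cv2.inRange(hsv,lo,hi)>0)&(P[...,2]>.06)
    n,l,st,_=cv2.connectedComponentsWithStats(m.astype(np.uint8))
    for i in range(1,n):
        if st[i,4]>60:
            q=P[l==i];q=q[q[:,2]>np.percentile(q[:,2],90)-.02];print(nm,st[i],q.mean(0).round(3),np.ptp(q,axis=0).round(3))
```

```text
[ 0.52699468 -0.36704885  0.19533842] [[-0.2972, 0.9548, 0.0001], [0.9548, 0.2972, -0.0], [-0.0001, 0.0001, -1.0]] [ 0.31276268 -0.23520103  0.79164318] 6.35 [-6.47156360e-01  2.26481733e-01  1.71741567e+00  1.11369268e-05
  1.19760179e+00 -9.48881095e-01]
3555 0.08776394314139607 [ 0.52547374 -0.3687995   0.08775501] ((0.5255466103553772, -0.3701350688934326), 0.027295466512441635) [0.05412383 0.05279417 0.00608254]
wide 866 [ 0.46622973 -0.1351354   0.12793426] [-0.00264135  0.00322302  0.12793266]
blue [389 146  25  20 198] [ 0.676 -0.297  0.14 ] [0.378 0.265 1.201]
```

View pics/w2.png

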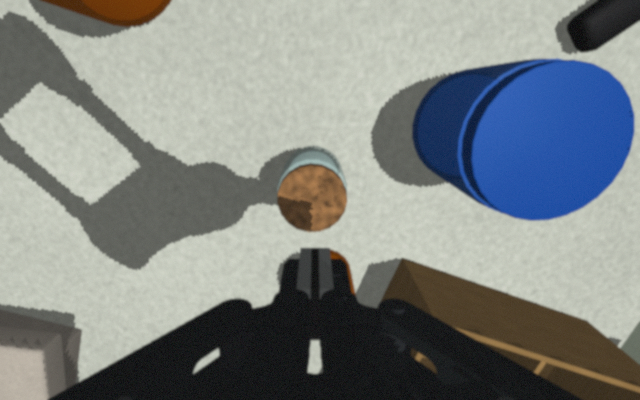

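The wide lid reads level at 0.128. The slim cork is at (312,197) in the wrist view, top 7.8 mm above home. Pressing it now.

Emit:
{"fn": "step_arm", "kwargs": {"motion": [[0,-0.2,-0.2,4,0],[0,-0.2,-0.2,8,0],[0,-0.2,-0.2,9.8,0],[0,-0.2,-0.2,10.4,0],[0,-0.2,-0.2,10.6,0],[0,-0.2,-0.2,10.7,0],[0,-0.2,-0.2,10.8,0],[0,-0.2,-0.2,10.9,0],[0,-0.2,-0.2,11.0,0],[0,-0.2,-0.2,11.1,0],[0,-0.2,-0.2,11.2,0],[0,-0.2,-0.2,11.3,0],[0,-0.2,-0.2,11.3,0]]}}

```text
time: 7.75
tool_pos: [0.5265, -0.3703, 0.0841]
tcp_rot: [1.857, 2.53, -0.0]
wrist_force: [0.4, 1.0, 4.8]
width: -0.005
grip_force: 2.4
```

Emit:
{"fn": "step_arm", "kwargs": {"motion": [[0,0,0,0.05,0],[0,0,0,0.1,0],[0,0,0,0.15,0],[0,0,0,0.2,0],[0,0,0,0.25,0],[0,0,0,0.3,0],[0,0,0,0.3,0]]}}

```text
time: 8.45
tool_pos: [0.5265, -0.3703, 0.0812]
tcp_rot: [1.857, 2.53, -0.0]
wrist_force: [-0.2, 1.2, 5.7]
width: -0.002
grip_force: 2.7
```

Emit:
{"fn": "step_arm", "kwargs": {"motion": [[0,0,0,0.05,0],[0,0,0,0.1,0],[0,0,0,0.15,0],[0,0,0,0.2,0],[0,0,0,0.25,0],[0,0,0,0.3,0],[0,0,0,0.3,0]]}}

```text
time: 9.15
tool_pos: [0.5267, -0.3704, 0.08]
tcp_rot: [1.857, 2.53, -0.0]
wrist_force: [-3.5, 3.0, 13.3]
width: -0.002
grip_force: 6.9
```

Both lids are home: the slim one stopped at 0.080. Lift, open, and lower around the glass.

Emit:
{"fn": "step_arm", "kwargs": {"motion": [[0,0,0,-2,0],[8.5,0,0,-5,0],[8.5,0,0,-5,0],[8.5,0,0,-5,0],[8.5,0,0,-5,0],[8.5,0,0,-5,0],[8.5,0,0,-5,0],[8.5,0,0,-5,0],[8.5,0,0,-5,0],[8.5,0,0,-5,0]]}}

```text
time: 10.15
tool_pos: [0.5256, -0.3696, 0.1261]
tcp_rot: [-1.859, -2.532, -0.0]
wrist_force: [0.4, -0.6, -0.1]
width: 0.997
grip_force: 0.0
```

Run:
```python
from m import *
s=bot.read_state();im,D=bot.read_camera("wrist")
print(s["tool_pos"],s["width"],s["time"],s["wrist_force"])
K,T,_=pose("wrist",s);P=cloud(K,T,D)
hsv=cv2.cvtColor(im,cv2.COLOR_RGB2HSV);m=cv2.inRange(hsv,(3,60,50),(20,190,255))>0
d=np.hypot(P[...,0]-.526,P[...,1]+.368)
m&=(P[...,2]>.06)&(P[...,2]<.105)&(d<.05)
e=P[m];z=np.median(e[:,2]);e=e[abs(e[:,2]-z)<.004];c=cv2.minEnclosingCircle(e[:,:2].astype(np.float32));print(len(e),z,e.mean(0),c,np.ptp(e,axis=0))
```

```text
[ 0.52555264 -0.36956662  0.12606824] 0.9968934516014876 10.15 [ 0.44007701 -0.56517728 -0.11643343]
5747 0.07986374379574315 [ 0.52514847 -0.36844071  0.0798485 ] ((0.5257121920585632, -0.3697819113731384), 0.027116354554891586) [0.05285579 0.05315491 0.00632281]
```

Emit:
{"fn": "step_arm", "kwargs": {"motion": [[8.5,0,0,3,0],[8.5,0,0,6,0],[8.5,0,0,8.5,0],[8.5,0,0,10.3,0],[8.5,0,0,10.3,0],[7,0,0,10.3,0],[6.4,0,0,10.3,0],[6.1,0,0,10.3,0],[5.8,0,0,10.3,0],[5.5,0,0,10.3,0],[5.5,0,0,10.3,0],[5.5,0,0,10.3,0]], "force": 30}}

```text
time: 11.4
tool_pos: [0.5265, -0.3706, 0.0254]
tcp_rot: [1.857, 2.53, -0.001]
wrist_force: [-1.8, -0.2, 7.4]
width: 0.694
grip_force: 33.4
```

Emit:
{"fn": "step_arm", "kwargs": {"motion": [[5.5,0,0,-0.5,0],[5.5,0,0,-1.5,0],[5.5,0,0,-4,0],[5.5,0,0,-8,0],[5.5,0,0,-12,0],[5.5,0,0,-16,0],[5.5,0,0,-18,0],[5.5,0,0,-18,0],[5.5,0,0,-18,0]], "force": 35}}

```text
time: 12.3
tool_pos: [0.5253, -0.3692, 0.2029]
tcp_rot: [-1.859, -2.533, -0.0]
wrist_force: [-0.3, -0.3, -3.9]
width: 0.689
grip_force: 38.8
```

Run:
```python
from m import *
s=bot.read_state();print(s["tool_pos"],s["width"],s["grip_force"],s["wrist_force"],s["time"])
M=R.from_rotvec(s["tcp_rot"]).as_matrix();print(M.round(4).tolist())
im,D=bot.read_camera("side");cv2.imwrite("pics/s2.png",im[...,::-1])
print((M.T@(np.array([.580,.151,.30])-s["tool_pos"])).round(4))
```

```text
[ 0.5253399  -0.36921412  0.20294867] 0.6887260910812029 38.79752039909363 [-0.32792241 -0.30640396 -3.88582288] 12.3
[[-0.2998, 0.954, -0.0001], [0.954, 0.2998, 0.0003], [0.0003, 0.0, -1.0]]
[ 0.4799  0.2081 -0.0969]
```

View pics/s2.png

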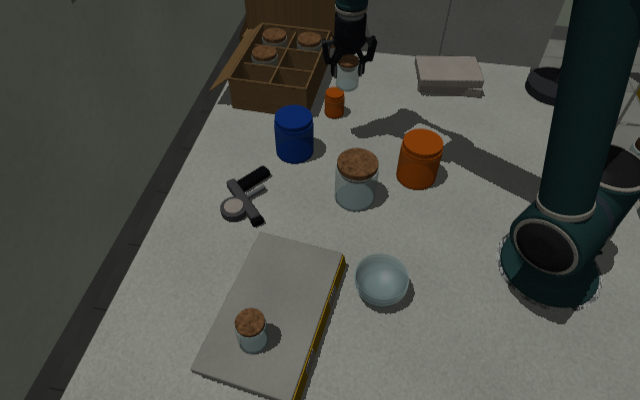

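The jar hangs in the gripper at about (347,70), with the rest undisturbed. Carry it to above the empty half of the step.

Emit:
{"fn": "step_arm", "kwargs": {"motion": [[5.5,1.5,0.6,0,0],[5.5,4,1.7,0,0],[5.5,8,3.5,0,0],[5.5,12,5.2,0,0],[5.5,16,6.9,0,0],[5.5,20,8.7,0,0],[5.5,24,10.4,0,0],[5.5,28,12.1,0,0],[5.5,32,13.9,0,0],[5.5,36,15.6,0,0],[5.5,40,17.3,0,0],[5.5,43,18.6,0,0],[5.5,45.5,19.7,0,0],[5.5,47.2,20.5,0,0],[5.5,48,20.8,0,0],[5.5,48,20.8,0,0],[5.5,48,20.8,0,0],[5.5,48,20.8,0,0]]}}

```text
time: 14.15
tool_pos: [0.5797, 0.1496, 0.2028]
tcp_rot: [-1.86, -2.531, 0.002]
wrist_force: [0.7, -0.4, -3.5]
width: 0.694
grip_force: 38.8
```

Run:
```python
from m import *
s=bot.read_state();print(s["tool_pos"],s["width"],s["grip_force"],s["wrist_force"],s["time"])
im,D=bot.read_camera("side");cv2.imwrite("pics/s3.png",im[...,::-1])
K,T,_=pose("side");P=cloud(K,T,D);hsv=cv2.cvtColor(im,cv2.COLOR_RGB2HSV)
m=cv2.inRange(hsv,(3,60,50),(20,190,255))>0
m&=(np.hypot(P[...,0]-.58,P[...,1]-.151)<.06)&(P[...,2]>.2);e=P[m];print(len(e),e.mean(0) if len(e) else 0,e.max(0) if len(e) else 0)
```

```text
[0.57974631 0.14963331 0.20281348] 0.6935401175276897 38.80496263504028 [ 0.7250902  -0.41206087 -3.52070584] 14.15
100 [0.58081485 0.17257817 0.25627663] [0.59947817 0.17808819 0.26017553]
```

View pics/s3.png

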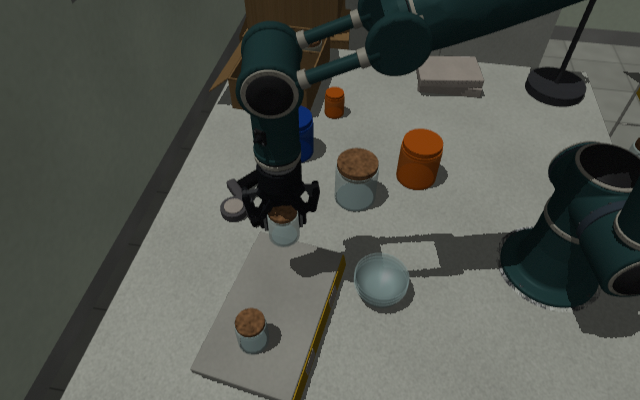

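The jar hangs upright over the empty half at about (284,225). Lower it, slowly at the end.

Emit:
{"fn": "step_arm", "kwargs": {"motion": [[5.5,0,0,2,0],[5.5,0,0,5,0],[5.5,0,0,8,0],[5.5,0,0,10.5,0],[5.5,0,0,11.7,0],[5.5,0,0,12.1,0],[5.5,0,0,12.3,0],[5.5,0,0,12.4,0],[5.5,0,0,12.45,0],[5.5,0,0,12.5,0],[5.5,0,0,12.55,0],[5.5,0,0,12.6,0],[5.5,0,0,12.6,0]]}}

```text
time: 15.5
tool_pos: [0.5801, 0.1507, 0.0773]
tcp_rot: [-1.859, -2.533, 0.0]
wrist_force: [-0.2, 0.4, -1.6]
width: 0.691
grip_force: 38.9
```

Emit:
{"fn": "step_arm", "kwargs": {"motion": [[5.5,0,0,0.03,0],[5.5,0,0,0.06,0],[5.5,0,0,0.1,0],[5.5,0,0,0.1,0]]}}

```text
time: 15.9
tool_pos: [0.5801, 0.1507, 0.0762]
tcp_rot: [-1.859, -2.532, 0.0]
wrist_force: [-1.2, -0.2, -3.1]
width: 0.69
grip_force: 38.9
```

Emit:
{"fn": "step_arm", "kwargs": {"motion": [[5.5,0,0,0.03,0],[5.5,0,0,0.06,0],[5.5,0,0,0.1,0],[5.5,0,0,0.1,0]]}}

```text
time: 16.3
tool_pos: [0.5802, 0.1507, 0.0755]
tcp_rot: [-1.859, -2.533, -0.0]
wrist_force: [-1.6, 0.8, -1.4]
width: 0.692
grip_force: 38.9
```

Emit:
{"fn": "step_arm", "kwargs": {"motion": [[5.5,0,0,0.03,0],[5.5,0,0,0.06,0],[5.5,0,0,0.1,0],[5.5,0,0,0.1,0]]}}

```text
time: 16.7
tool_pos: [0.5802, 0.1508, 0.0754]
tcp_rot: [-1.859, -2.533, -0.0]
wrist_force: [-4.5, 0.1, 5.2]
width: 0.694
grip_force: 39.7
```

The jar is standing on the step. Ease off, open and lift straight up.

Emit:
{"fn": "step_arm", "kwargs": {"motion": [[5.5,0,0,-0.08,0],[5.5,0,0,-0.08,0],[6.0,0,0,-0.08,0],[6.4,0,0,-0.08,0],[7,0,0,-0.08,0],[8.5,0,0,-0.08,0],[8.5,0,0,-0.08,0],[8.5,0,0,-0.08,0],[8.5,0,0,-0.08,0],[8.5,0,0,-1,0],[8.5,0,0,-3,0],[8.5,0,0,-6,0],[8.5,0,0,-10,0],[8.5,0,0,-14,0],[8.5,0,0,-18,0],[8.5,-4,0,-20,0],[8.5,-8,0,-20,0],[8.5,-13,0,-20,0],[8.5,-18,0,-20,0],[8.5,-18,0,-20,0]]}}

```text
time: 18.7
tool_pos: [0.6354, -0.0269, 0.2751]
tcp_rot: [1.864, 2.525, -0.002]
wrist_force: [0.8, 0.3, -0.4]
width: 0.997
grip_force: 0.0
```

Run:
```python
from m import *
s=bot.read_state();print(s["tool_pos"],s["wrist_force"],s["time"])
v=[]
for n in("top","side"):
    im,D=bot.read_camera(n);v.append(im)
    K,T,_=pose(n);P=cloud(K,T,D);hsv=cv2.cvtColor(im,cv2.COLOR_RGB2HSV);M=cv2.inRange(hsv,(3,60,50),(20,190,255))>0
    for k,c,z0,r in(("slim",(.58,.151),.13,.05),("twin",(.608,.317),.13,.05),("wide",(.467,-.135),.128,.07)):
        m=M&(np.hypot(P[...,0]-c[0],P[...,1]-c[1])<r)&(abs(P[...,2]-z0)<.012);e=P[m]
        if len(e)<20: print(n,k,len(e));continue
        A=np.c_[e[:,:2]-c,np.ones(len(e))];print(n,k,len(e),e.mean(0).round(4),np.linalg.lstsq(A,e[:,2],rcond=None)[0].round(3))
cv2.imwrite("pics/end.png",cv2.resize(np.vstack(v),(480,600))[...,::-1])
```

```text
[ 0.6353649  -0.02689029  0.27507116] [ 0.77784192  0.2504309  -0.38770499] 18.7
top slim 216 [0.58   0.1576 0.1303] [-0.006 -0.011  0.13 ]
top twin 269 [0.6082 0.3157 0.1307] [0.01  0.005 0.131]
top wide 852 [ 0.459  -0.1362  0.128 ] [-0.001  0.006  0.128]
side slim 479 [0.5795 0.1537 0.1303] [ 0.002 -0.018  0.13 ]
side twin 654 [0.6089 0.3165 0.1305] [-0.009 -0.005  0.13 ]
side wide 251 [ 0.4402 -0.1326  0.1286] [ 0.007 -0.009  0.129]
```

View pics/end.png

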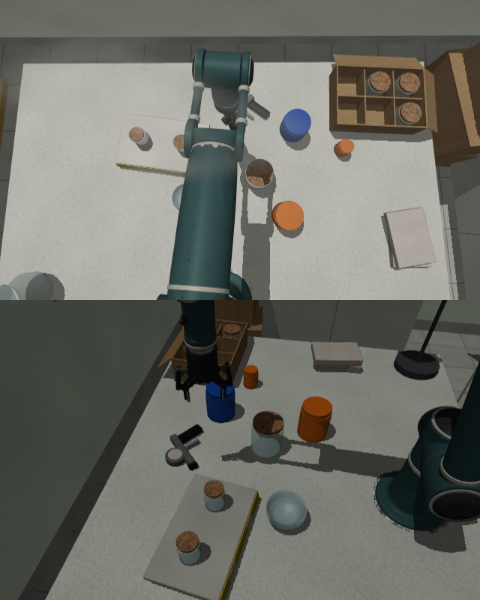

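The slim jar stands upright on the step beside the twin, at about (213,495) in the side half. The wide jar is in place with its lid level, and the arm is clear.

```bash
python3 -c "
from workcell import bot
print(bot.finish_job())"
```

```text
the job is handed in; nothing more can be done
None
```

Both lids are pressed fully home, with at most about 21 N measured at the wrist. The slim jar stands upright on the empty half of the step, clear of its twin, and the job was handed in at about 19 s.

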